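# Find the hidden battery-door catch by feel

## Robot

A 6-joint arm with a two-finger parallel gripper is mounted at the origin on a cart in front of the work surface, level with it; the furniture and walls round the work are solid. World frame = base frame: x ahead of the robot, y to its left, z up, the work surface at z = 0. Lengths are in mm, angles in rad, forces in N, time in s.
With the tool pointing down it reaches from about 250 to 725 mm from the base axis. Payload 9.7 kg.
Tool frame: the origin (TCP) lies midway between the tips of the shut fingers; the grasp point (between the pads) lies 19 mm behind it; y points along the fingers, z is the direction in which the jaws open and shut, and the axes are right-handed (so a half turn about y gives the same grasp; the last joint's range is limited). The gripper opens to 85 mm and grips with 20 to 120 N. Pads are 22 mm wide; open, the fingers measure 114 mm over their backs; the gripper's body (76 mm by 85 mm) begins 54 mm behind the grasp point. The pads swing forward as they close: fully open they stand 13 mm farther back than shut.
Start: joints at [1.275, 0.087, 0.176, 1.66, 0, 1.571], TCP at [160.325, 526.111, 231.284] pointing down, gripper open.
Joint ranges: [-3.13, 3.13], [-0.85, 1.81], [-1.15, 1.24], [-2.2, 2.28], [-1.44, 1.52], [-3.14, 3.14]. Speed limits (rad/s): [2.22, 2.22, 2.57, 3.14, 3.14, 3.14].

## Interface

Orientations are given as a unit quaternion [x, y, z, w].
In Python, from rig import status, optics, arm gives the robot as it stands.
- The arm moves only by the tool carry_out, never from a script. Its argument "steps" is a list of rows, each a list of 3 entries, a list of its own where there are three numbers: the closure, from 0 (fully open) to 1 (shut), then the shift along the tool's x, y, z as a fraction of full scale, then the turn, a rotation vector about the tool's x, y, z as a fraction of full scale. In form: [[hand, [tx, ty, tz], [ax, ay, az]], ...]. A call has exactly 8 rows; each row is the pose to reach, as a shift and turn from the pose commanded when the call began, along the tool's axes at that moment; what a row does not reach only later rows make up. Full scale, the value 1, is 50 cm for a shift and 120 degrees for a turn. A row lasts 1/10 s, in which the tool goes at most 50 mm and 8.59 degrees, less where a joint would pass 70% of its speed; a pose out of reach is approached as far as the arm can. A call with a number of a shift or a turn outside -1 to 1 is refused whole. A call with a gripper value outside its range is refused whole. The fingers move at their own pace and stop on an object; "newtons" is the grip in N (left out, the last holds). Time passes only in rows, so rows that repeat a pose let the fingers close, or fill a call up. It gives the time, the measured TCP pose, the force and the opening at its end, in the units of the state.
- status.sense(): the state, without advancing time (a new reading comes with each control period).
- optics.camera(name): name is "side" or "top"; returns (picture, depth): 400x640x3 uint8, red, green, blue; 400x640 float32, mm along the optical axis (not along the pixel's ray), 0 where there is no reading.
- optics.calibration(name): a dict with "K" (3x3 intrinsics, pixels), "R" (3x3) and "t" (3): a world point X has camera coordinates R X + t. Camera axes: x right, y down, z forward; pixel columns grow to the right and rows downward; lengths in mm; the calibration is good to about 2 mm. A picture is of the moment at which its call begins. calibration takes no time and is no camera call.
- arm.finish_job(): hands the job in, once; it reports no verdict.
The state is a dict: "clock": time; "qpos": joint angles; "joint_velocities": joint speeds; "effort": joint torques, N m; "position": TCP position; "tool_rot": TCP orientation; "force": force on the tool from outside, world axes, zero at the start; "torque": the same for the moment, N m; "finger_gap": opening from 0.0 (shut) to 1.0 (fully open).
Only numpy, scipy, OpenCV 4.12 (cv2) and the standard library are available. Lean on these libraries where they do the work, as an engineer would, in place of code of your own. Each camera call takes 0.05 s, during which the arm holds its last target.

## Task

The low grey battery unit has six identical square covers set in its flat top: five are fixed blanks and one, you cannot see which, is the push catch of the battery door beside them. Feel over the covers with gentle fingertip presses to find the one that gives, press it in until the battery door springs up, then take the hand away and leave the door standing open. Push nothing hard, and do not move or pick up the eye loupe, the micrometer or the dropper bottle beside the unit.

Things in the scene. Friction and masses are not known exactly. Their poses are not given: they have to be found in the camera images.
- battery_unit: Grey plastic box fixed to the table, 112 mm deep (x), 236 mm long (y), 60 mm high. Origin: centre of its underside, on the table; x to its back, y to its left, z up; yaw within 0.25 rad. In its flat top, on the right: six like square covers 44 x 44 mm, 2 rows of 3, 50 mm pitch, recessed 1.5 mm between 4.5 mm ribs at top level; on the left, y = 43 to 113 mm: the battery door.
- cover_1 (a point): Centre of the top face of the front right cover seen from the robot, 58.5 mm above the table, at (-25, -88) mm in the unit's frame; axes as the unit's. A fixed point of the unit, it does not sink with the cover.
- cover_2 (a point): Centre of the top face of the front middle cover seen from the robot, 58.5 mm above the table, at (-25, -38) mm in the unit's frame; axes as the unit's. A fixed point of the unit, it does not sink with the cover.
- cover_3 (a point): Centre of the top face of the front left cover seen from the robot, 58.5 mm above the table, at (-25, 12) mm in the unit's frame; axes as the unit's. A fixed point of the unit, it does not sink with the cover.
- cover_4 (a point): Centre of the top face of the back right cover seen from the robot, 58.5 mm above the table, at (25, -88) mm in the unit's frame; axes as the unit's. A fixed point of the unit, it does not sink with the cover.
- cover_5 (a point): Centre of the top face of the back middle cover seen from the robot, 58.5 mm above the table, at (25, -38) mm in the unit's frame; axes as the unit's. A fixed point of the unit, it does not sink with the cover.
- cover_6 (a point): Centre of the top face of the back left cover seen from the robot, 58.5 mm above the table, at (25, 12) mm in the unit's frame; axes as the unit's. A fixed point of the unit, it does not sink with the cover.
- catch (a joint): Travel of the one cover, different each time, that is the catch (the other five, seated on stiff rubber, yield only 0.05 mm per N): 0 at rest, 0.006 m fully in. A spring button: gives from about 2 N, bottoms at about 5 N, frees the door 0.003 to 0.004 m in, springs back. The fingertips must stand wholly on it, clear of the ribs. Does not tell where the catch is.
- battery_door (a joint): Angle of the grey battery door, a plate 90 x 70 x 4 mm hinged along its edge at the back of the unit: 0 latched shut and flush with the top, growing as its front edge rises, 0.7 rad fully open. Once freed, its spring lifts it fully open within about 1 s and holds it there; its front edge then stands about 58 mm above the unit's top.
- door_edge (a point): Middle of the upper front edge of the battery door; shut, it lies in the top of the unit 44 mm in front of the unit's middle and 78 mm to its left.
- loupe: Loose eye loupe, tapered black body 39 mm across and 40 mm high, standing on the table 150 to 160 mm to the right of the unit's middle. Origin: centre of its underside. Not to be moved.
- micrometer: Loose outside micrometer lying on the table just to the left of the unit, 40 x 120 x 13 mm (long along its y). Origin: centre of its underside. Not to be moved.
- dropper_bottle: Loose amber dropper bottle 32 mm across and 102 mm high, standing on the table to the left of the micrometer. Origin: centre of its underside. Not to be moved.

How it is judged:
By the outcome, as a careful person would: the job done as asked, in the order asked, and still so for the second after the job is handed in, with the robot touching nothing.
It also fails if it takes over 54 s, if anything falls off the work surface, if the arm or the gripper's body presses on something with over 40 N, if the wrist force passes 120 N, or if a joint passes its speed limit or range.

## Working session

There is one attempt and no reset: what is moved stays moved. The work goes in short steps, Python scripts to look and compute and a tool call to move; the robot and the scene stay as the last step left them, time stands still between calls to the robot, and variables do not carry over. Pictures are saved under pics/ and viewed, and the job is handed in when it is done.

Besides the shell and the picture viewer there is one more tool, called after "Call:" as a command line: name --argument value ..., lists and objects as JSON in quotes. carry_out: Moves the arm, as the interface text tells. Shift numbers are shares of 50 cm and turn numbers shares of 120 degrees, none past 1 either way. Its arguments: {"type":"object","properties":{"steps":{"type":"array","items":{"type":"array"}},"newtons":{"type":"number"}},"required":["steps"]}

```bash
ls; mkdir -p pics; python3 - <<'E'
from rig import status, optics, arm
import cv2, numpy as np
s=status.sense(); print(s)
for n in("side","top"):
    p,d=optics.camera(n); cv2.imwrite(f"pics/{n}0.png",p[:,:,::-1]); np.save(f"{n}0.npy",d); print(n,optics.calibration(n))
E
```

```text
pics
{'clock': 0.0, 'qpos': array([1.27498520e+00, 8.74198424e-02, 1.75138370e-01, 1.65976985e+00,
       6.09630101e-06, 1.57079413e+00]), 'joint_velocities': array([ 0.00023794, -0.00099956,  0.00225049, -0.00166022,  0.00059308,
       -0.00038013]), 'effort': array([ 2.63116301e-03, -5.20387387e+01,  4.64804292e+01,  1.61882717e-02,
       -1.72116529e-06,  1.35854447e-05]), 'position': array([160.26858279, 525.90354654, 230.60734625]), 'tool_rot': array([ 0.69982504, -0.10427086,  0.10413582, -0.69894795]), 'force': array([-0.33341296,  0.43099962,  0.03930095]), 'torque': array([0.01242244, 0.04449929, 0.0218655 ]), 'finger_gap': 1.0021537701138128}
side {'K': array([[366.77318892,   0.        , 319.01568367],
       [  0.        , 366.77318892, 196.38162778],
       [  0.        ,   0.        ,   1.        ]]), 'R': array([[-0.98192225, -0.1890224 , -0.009961  ],
       [-0.10186044,  0.57202817, -0.81388465],
       [ 0.1595404 , -0.79815682, -0.58094109]]), 't': array([ 587.00954584,  -73.12852323, 1077.45057616])}
top {'K': array([[495.69394809,   0.        , 323.40446165],
       [  0.        , 495.69394809, 193.39125278],
       [  0.        ,   0.        ,   1.        ]]), 'R': array([[-0.0139322 , -0.99987416, -0.00758675],
       [-0.98939658,  0.01488243, -0.14447466],
       [ 0.14456939,  0.00549345, -0.98947942]]), 't': array([342.82072995, 519.70510647, 997.58508827])}
```

View pics/side0.png

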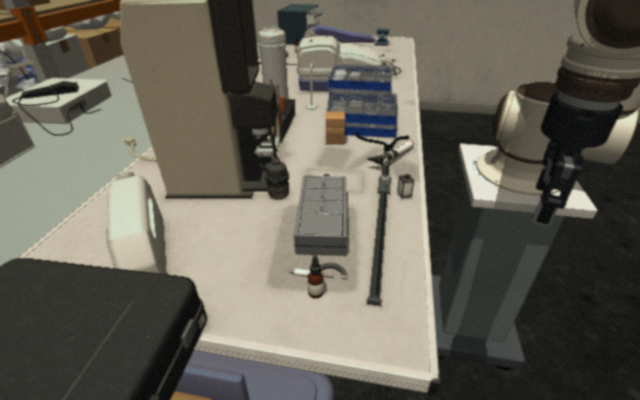

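View pics/top0.png

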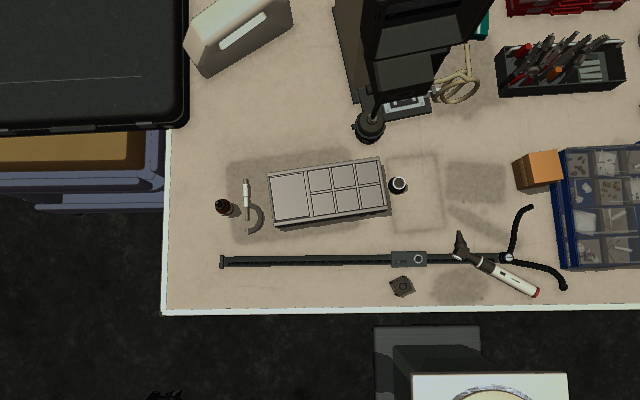

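The top view shows the unit at about (268–388, 155–228), with the door on the left and six covers on the right. The loupe is at (398,185), the micrometer at (250,205) and the bottle at (222,207). A microscope stands behind the unit. Next I'll measure these.

```bash
cat > h.py <<'E'
import numpy as np, cv2
from rig import status, optics, arm
def plane(n,uv,z):
    c=optics.calibration(n);K,R,t=c["K"],c["R"],c["t"]
    uv=np.atleast_2d(uv).astype(float)
    r=np.c_[uv,np.ones(len(uv))]@np.linalg.inv(K).T@R
    o=-R.T@t
    return o+r*((z-o[2])/r[:,2])[:,None]
def cloud(n,d):
    c=optics.calibration(n);K,R,t=c["K"],c["R"],c["t"]
    v,u=np.indices(d.shape); P=np.stack([(u-K[0,2])/K[0,0]*d,(v-K[1,2])/K[1,1]*d,d],-1)
    W=(P-t)@R; W[d<=0]=np.nan; return W
def proj(n,X):
    c=optics.calibration(n); P=np.atleast_2d(X)@c["R"].T+c["t"]; q=P@c["K"].T; return q[:,:2]/q[:,2:]
E
python3 - <<'E'
from h import *
im=cv2.imread("pics/top0.png"); d=np.load("top0.npy")
W=cloud("top",d); z=W[...,2]
m=((z>48)&(z<72)).astype(np.uint8); m[:,:255]=0;m[:,400:]=0;m[:140]=0;m[240:]=0
n,l,s,c=cv2.connectedComponentsWithStats(m); k=1+s[1:,4].argmax(); m=(l==k).astype(np.uint8)
print(s[k],np.nanmedian(z[m>0]),np.nanpercentile(z[m>0],[5,95]))
cs,_=cv2.findContours(m,0,1); r=cv2.minAreaRect(np.vstack(cs)); b=cv2.boxPoints(r); print(b)
B=plane("top",b,60); print(B.round(1), B.mean(0), np.linalg.norm(np.diff(B,axis=0),axis=1))
sd=np.load("side0.npy"); Ws=cloud("side",sd)
# high things within 250mm of centre
c=B.mean(0)
for nm,w in(("top",W),("side",Ws)):
    for h0,h1 in((90,200),(200,300),(300,500)):
        q=w[(w[...,2]>h0)&(w[...,2]<h1)&(abs(w[...,0]-c[0])<250)&(abs(w[...,1]-c[1])<250)]
        print(nm,h0,len(q), q.min(0).round() if len(q) else '', q.max(0).round() if len(q) else '')
cv2.imwrite("pics/crop.png",cv2.resize(im[140:240,200:420],None,fx=3.6,fy=3.6,interpolation=cv2.INTER_CUBIC))
sim=cv2.imread("pics/side0.png");cv2.imwrite("pics/crops.png",cv2.resize(sim[160:310,240:400],None,fx=4,fy=4,interpolation=cv2.INTER_CUBIC))
E
```

```text
[ 267  157  121   70 6117] 58.85702525498367 [55.2533504  62.09361233]
[[265.59814 172.93071]
 [379.6314  155.57784]
 [387.82446 209.41801]
 [273.7912  226.77089]]
[[566.  453.8  60. ]
 [598.9 217.7  60. ]
 [486.6 204.4  60. ]
 [454.6 436.8  60. ]] [526.51901969 328.1638486   60.        ] [238.39262012 113.08215188 234.60847082]
top 90 1804 [495.  78.  90.] [777. 549. 200.]
top 200 5421 [661.  81. 200.] [776. 272. 300.]
top 300 3631 [702.  91. 300.] [777. 272. 479.]
side 90 2001 [493.  93.  90.] [776. 553. 200.]
side 200 2542 [659. 101. 200.] [776. 277. 300.]
side 300 4154 [701.  94. 300.] [776. 276. 472.]
```

```bash
ls pics
```

```text
crop.png
crops.png
side0.png
top0.png
```

View pics/crop.png

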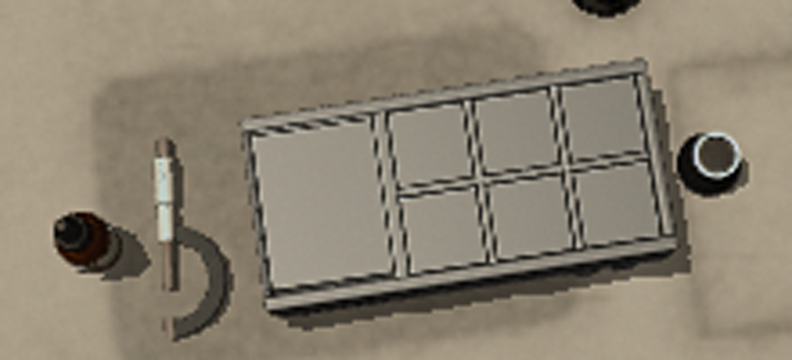

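View pics/crops.png

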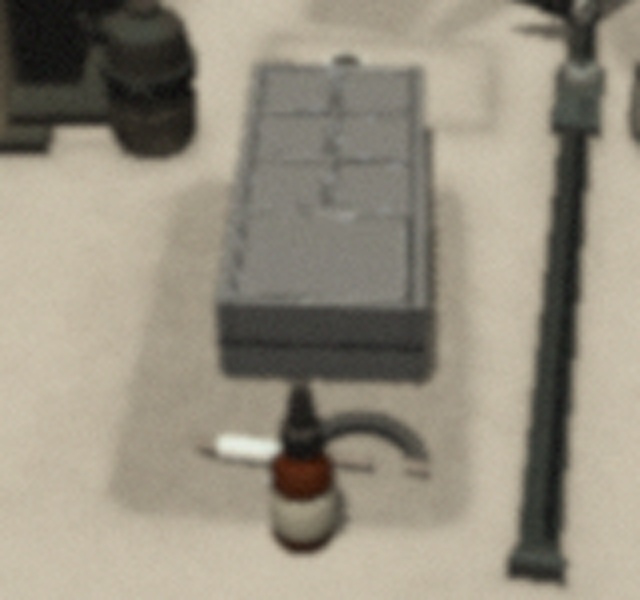

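```bash
python3 - <<'E'
from h import *
from scipy.spatial.transform import Rotation as Ro
im=cv2.imread("pics/top0.png"); 
c=np.array([526.5,328.2,0]); yaw=0.1385
Ru=Ro.from_euler('z',yaw)
cov=[(-25,-88),(-25,-38),(-25,12),(25,-88),(25,-38),(25,12)]
big=cv2.resize(im[140:240,200:420],None,fx=3.6,fy=3.6,interpolation=cv2.INTER_CUBIC)
def dr(pts,z,col):
    P=c+Ru.apply(np.c_[np.array(pts,float),np.full(len(pts),z)])
    q=(proj("top",P)+.5-[200,140])*3.6-.5
    cv2.polylines(big,[q.round().astype(int)],True,col,1)
for x,y in cov: dr([(x-22,y-22),(x+22,y-22),(x+22,y+22),(x-22,y+22)],58.5,(0,0,255))
dr([(-56,-118),(56,-118),(56,118),(-56,118)],60,(0,255,0))
cv2.imwrite("pics/ov.png",big)
s=status.sense(); T=Ro.from_quat(s["tool_rot"]); print(T.as_matrix().round(3))
for n in("side","top"):
    w=cloud(n,np.load(n+"0.npy")); q=w[(w[...,2]>70)&(abs(w[...,1]-300)<170)&(w[...,0]<700)&(w[...,0]>400)]
    for a in range(600,700,20):
        k=q[(q[:,0]>=a)&(q[:,0]<a+20)]
        if len(k): print(n,a,k.min(0).round(),k.max(0).round())
E
```

```text
[[ 0.957 -0.     0.291]
 [-0.291 -0.001  0.957]
 [ 0.    -1.    -0.001]]
side 620 [636. 224.  70.] [640. 254.  93.]
side 640 [640. 222.  70.] [660. 265. 262.]
side 660 [660. 146.  70.] [680. 266. 274.]
side 680 [680. 134.  70.] [700. 258. 279.]
top 620 [638. 229.  71.] [640. 246.  93.]
top 640 [640. 206.  70.] [660. 262. 119.]
top 660 [660. 146.  71.] [680. 264. 276.]
top 680 [680. 133.  71.] [700. 255. 281.]
```

View pics/ov.png

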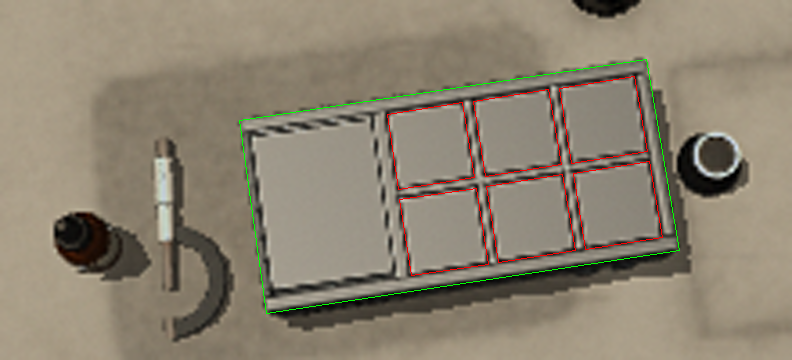

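```bash
python3 - <<'E'
from h import *
from scipy.spatial.transform import Rotation as Ro
s=status.sense(); print(s["position"],s["clock"])
c=np.array([526.5,328.2,0]); Ru=Ro.from_euler('z',.1385)
T=Ro.from_euler('z',1.275-np.pi/2).as_matrix()@np.array([[1,0,0],[0,0,1],[0,-1,0.]])
print(T.round(3))
p=np.array([160.325,526.111,231.284])
for i,xy in enumerate([(-25,-88),(-25,-38),(-25,12),(25,-88),(25,-38),(25,12)]):
    w=c+Ru.apply([*xy,110]); print(i+1,w.round(1),(T.T@(w-p)/500).round(4))
E
```

```text
[160.26078447 525.93424981 230.65071396] 0.1
[[ 0.957  0.     0.292]
 [-0.292  0.     0.957]
 [ 0.    -1.     0.   ]]
1 [513.9 237.6 110. ] [ 0.8446  0.2426 -0.3459]
2 [507.  287.1 110. ] [ 0.8025  0.2426 -0.2551]
3 [500.1 336.6 110. ] [ 0.7605  0.2426 -0.1644]
4 [563.4 244.5 110. ] [ 0.9353  0.2426 -0.3038]
5 [556.5 294.  110. ] [ 0.8933  0.2426 -0.2131]
6 [549.6 343.5 110. ] [ 0.8512  0.2426 -0.1223]
```

Call:
carry_out --steps '[[1,[0.095,0,-0.02],[0,-0.05,0]],[1,[0.19,0,-0.04],[0,-0.1,0]],[1,[0.285,0,-0.06],[0,-0.15,0]],[1,[0.38,0,-0.08],[0,-0.207,0]],[1,[0.475,0.02,-0.1],[0,-0.207,0]],[1,[0.57,0.06,-0.12],[0,-0.207,0]],[1,[0.665,0.1,-0.14],[0,-0.207,0]],[1,[0.76,0.14,-0.164],[0,-0.207,0]]]' --newtons 20

```text
clock: 0.9
position: [495.1, 339.4, 163.2]
tool_rot: [0.705, 0.049, -0.049, -0.705]
force: [-0.1, 0.8, 0.5]
finger_gap: 0.001
```

```bash
python3 - <<'E'
from h import *
from scipy.spatial.transform import Rotation as Ro
s=status.sense(); print(s); print(Ro.from_quat(s["tool_rot"]).as_matrix().round(3))
E
```

```text
{'clock': 0.9, 'qpos': array([6.00903052e-01, 1.93332224e-01, 1.62762541e-01, 1.54050792e+00,
       8.16141306e-05, 4.63218085e-01]), 'joint_velocities': array([-0.71775209,  0.41387547,  0.10416268, -0.30988054, -0.00112649,
       -0.71867203]), 'effort': array([  3.97745714, -63.88241529,  45.69345117,   1.2878288 ,
        -0.1067178 ,   1.15140639]), 'position': array([495.09166653, 339.39539106, 163.19938155]), 'tool_rot': array([ 0.70545743,  0.0485402 , -0.04874088, -0.70540626]), 'force': array([-0.12315537,  0.82815658,  0.4509162 ]), 'torque': array([ 0.05956287, -0.03804495, -0.01344806]), 'finger_gap': 0.0006017879017613971}
[[ 0.991 -0.    -0.137]
 [ 0.137 -0.     0.991]
 [-0.    -1.    -0.   ]]
```

Call:
carry_out --steps '[[1,[0,0.06,0],[0,0,0]],[1,[0,0.12,0],[0,0,0]],[1,[0,0.16,0],[0,0,0]],[1,[0,0.18,0],[0,0,0]],[1,[0,0.19,0],[0,0,0]],[1,[0,0.19,0],[0,0,0]],[1,[0,0.19,0],[0,0,0]],[1,[0,0.19,0],[0,0,0]]]'

```text
clock: 1.7
position: [494.1, 341.1, 70.5]
tool_rot: [-0.705, -0.049, 0.048, 0.706]
force: [0.2, 0.1, 0.5]
finger_gap: -0.0
```

```bash
python3 - <<'E'
from h import *
s=status.sense(); print(s["position"],s["force"],s["clock"])
E
```

```text
[494.0685883  341.13107672  70.52549153] [0.15333865 0.10199367 0.49354922] 1.7
```

Call:
carry_out --steps '[[1,[0.005,0,-0.005],[0,0,0]],[1,[0.0106,0,-0.0106],[0,0,0]],[1,[0.0106,0.01,-0.0106],[0,0,0]],[1,[0.0106,0.018,-0.0106],[0,0,0]],[1,[0.0106,0.02,-0.0106],[0,0,0]],[1,[0.0106,0.021,-0.0106],[0,0,0]],[1,[0.0106,0.021,-0.0106],[0,0,0]],[1,[0.0106,0.021,-0.0106],[0,0,0]]]'

```text
clock: 2.5
position: [499.6, 336.2, 58.8]
tool_rot: [-0.705, -0.049, 0.049, 0.705]
force: [-0.5, -0.0, -0.0]
finger_gap: 0.008
```

```bash
python3 - <<'E'
from h import *
s=status.sense(); print(s["position"],s["force"],s["torque"],s["clock"])
E
```

```text
[499.5933466  336.24491697  58.78138332] [-0.49148635 -0.01826674 -0.00756291] [-0.01424478  0.00109382 -0.01565331] 2.5
```

Call:
carry_out --steps '[[1,[0,0.0004,0],[0,0,0]],[1,[0,0.0008,0],[0,0,0]],[1,[0,0.0012,0],[0,0,0]],[1,[0,0.0016,0],[0,0,0]],[1,[0,0.0016,0],[0,0,0]],[1,[0,0.0016,0],[0,0,0]],[1,[0,0.0016,0],[0,0,0]],[1,[0,0.0016,0],[0,0,0]]]'

```text
clock: 3.3
position: [499.6, 336.2, 58.0]
tool_rot: [-0.705, -0.049, 0.049, 0.706]
force: [-1.0, 0.6, 3.6]
finger_gap: -0.002
```

```bash
python3 - <<'E'
from h import *
s=status.sense(); print(s["position"],s["force"],s["torque"],s["clock"])
E
```

```text
[499.62161845 336.23244726  58.01615547] [-1.0109663   0.61738369  3.59505882] [0.13612566 0.25505824 0.01336571] 3.3
```

Call:
carry_out --steps '[[1,[0,0.0003,0],[0,0,0]],[1,[0,0.0006,0],[0,0,0]],[1,[0,0.0009,0],[0,0,0]],[1,[0,0.001,0],[0,0,0]],[1,[0,0.001,0],[0,0,0]],[1,[0,0.001,0],[0,0,0]],[1,[0,0.001,0],[0,0,0]],[1,[0,0.001,0],[0,0,0]]]'

```text
clock: 4.1
position: [499.6, 336.2, 57.5]
tool_rot: [-0.705, -0.049, 0.049, 0.705]
force: [-1.4, 1.6, 4.2]
finger_gap: 0.001
```

```bash
python3 - <<'E'
from h import *
s=status.sense(); print(s["position"],s["force"],s["torque"],s["clock"])
E
```

```text
[499.63116536 336.24749513  57.50449508] [-1.35812083  1.62674077  4.24211506] [0.34561845 0.24976388 0.05944919] 4.1
```

Call:
carry_out --steps '[[1,[0,0.0004,0],[0,0,0]],[1,[0,0.0008,0],[0,0,0]],[1,[0,0.0012,0],[0,0,0]],[1,[0,0.0016,0],[0,0,0]],[1,[0,0.0016,0],[0,0,0]],[1,[0,0.0016,0],[0,0,0]],[1,[0,0.0016,0],[0,0,0]],[1,[0,0.0016,0],[0,0,0]]]'

```text
clock: 4.9
position: [499.6, 336.2, 56.7]
tool_rot: [-0.705, -0.049, 0.049, 0.705]
force: [-0.2, 3.7, 4.3]
finger_gap: -0.0
```

```bash
python3 - <<'E'
from h import *
s=status.sense(); print(s["position"],s["force"],s["torque"],s["clock"])
E
```

```text
[499.63084082 336.17377771  56.67295557] [-0.22373189  3.66117214  4.26110616] [0.53236967 0.17802856 0.02429742] 4.9
```

```bash
python3 - <<'E'
from h import *
p,d=optics.camera("side"); cv2.imwrite("pics/s1.png",cv2.resize(p[130:280,250:400,::-1],None,fx=4,fy=4,interpolation=cv2.INTER_CUBIC))
p,d=optics.camera("top"); cv2.imwrite("pics/t1.png",cv2.resize(p[120:250,230:420,::-1],None,fx=4,fy=4,interpolation=cv2.INTER_CUBIC))
E
```

```text
(no output)
```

View pics/s1.png

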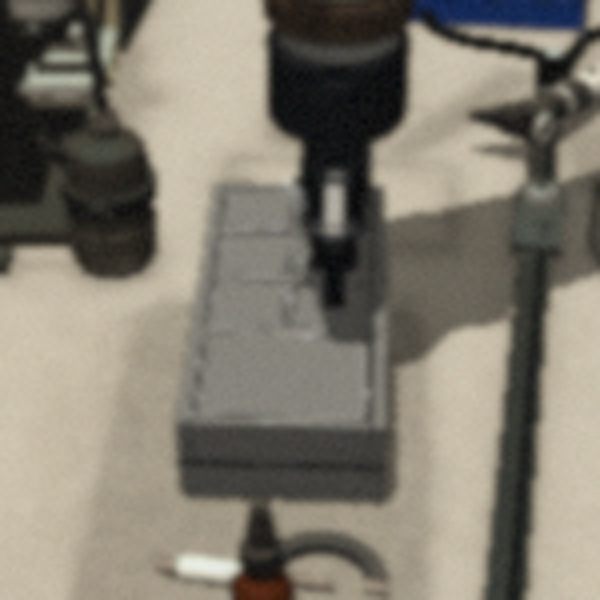

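View pics/t1.png

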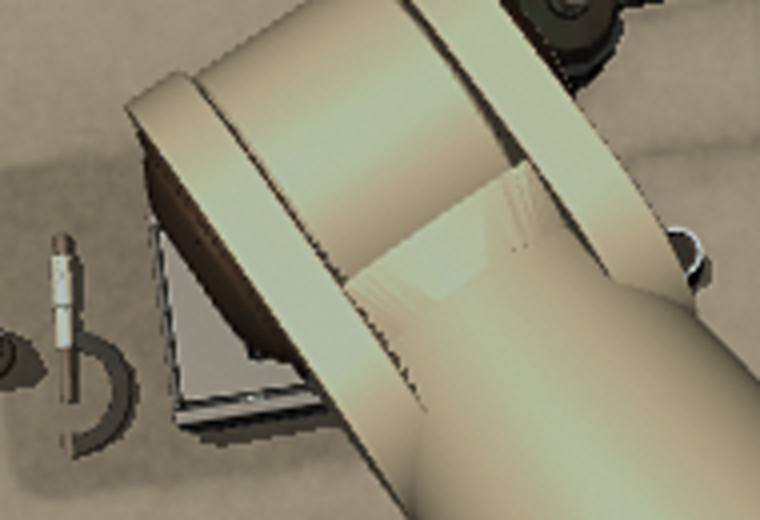

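The side picture shows the shut fingertips on the front left cover, at crop (335,300), with the door still shut. The cover is sinking at a nearly constant 4 N, so it is giving. I'll press on gently.

Call:
carry_out --steps '[[1,[0,0.0004,0],[0,0,0]],[1,[0,0.0008,0],[0,0,0]],[1,[0,0.0012,0],[0,0,0]],[1,[0,0.0016,0],[0,0,0]],[1,[0,0.002,0],[0,0,0]],[1,[0,0.002,0],[0,0,0]],[1,[0,0.002,0],[0,0,0]],[1,[0,0.002,0],[0,0,0]]]'

```text
clock: 5.8
position: [499.4, 335.8, 55.2]
tool_rot: [0.706, 0.048, -0.049, -0.705]
force: [-1.4, 0.2, -0.5]
finger_gap: -0.002
```

```bash
python3 - <<'E'
from h import *
s=status.sense(); print(s["position"],s["force"],s["torque"],s["clock"])
E
```

```text
[499.44711327 335.76002361  55.21260491] [-1.4080113   0.24882563 -0.53754907] [ 0.0102686   0.04828447 -0.01393152] 5.8
```

```bash
python3 - <<'E'
from h import *
s=status.sense(); print(s["position"],s["force"],s["joint_velocities"])
p,d=optics.camera("side"); cv2.imwrite("pics/s2.png",cv2.resize(p[130:280,250:400,::-1],None,fx=4,fy=4,interpolation=cv2.INTER_CUBIC))
s=status.sense(); print(s["position"],s["force"],s["clock"])
E
```

```text
[499.44711327 335.76002361  55.21260491] [-1.4080113   0.24882563 -0.53754907] [-3.78404614e-04 -2.00284626e-03 -1.70496471e-03 -8.42672770e-04
  2.88471925e-03  5.73900853e-05]
[499.45004984 335.77202849  55.2546091 ] [-1.03410176  0.72790889 -0.33677742] 5.85
```

View pics/s2.png

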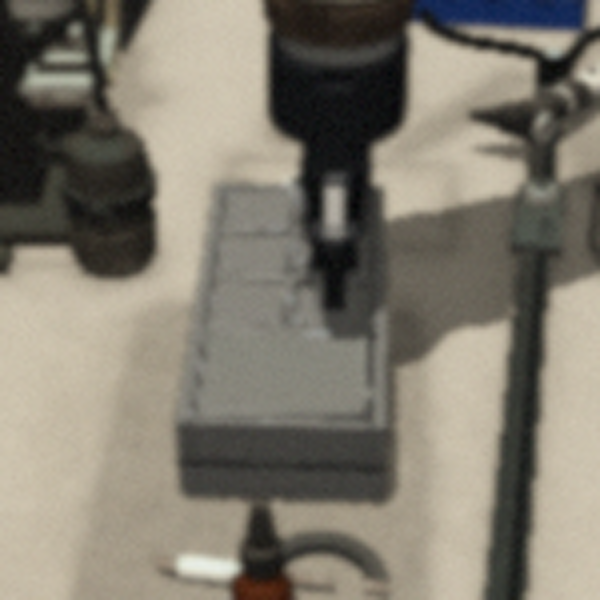

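Call:
carry_out --steps '[[1,[0,0,0],[0,0,0]],[1,[0,0,0],[0,0,0]],[1,[0,0,0],[0,0,0]],[1,[0,0,0],[0,0,0]],[1,[0,0,0],[0,0,0]],[1,[0,0,0],[0,0,0]],[1,[0,0,0],[0,0,0]],[1,[0,0,0],[0,0,0]]]'

```text
clock: 6.65
position: [499.6, 336.1, 55.7]
tool_rot: [-0.705, -0.049, 0.049, 0.705]
force: [0.5, -0.3, -0.2]
finger_gap: -0.001
```

```bash
python3 - <<'E'
from h import *
s=status.sense(); print(s["position"],s["force"])
p,d=optics.camera("side"); cv2.imwrite("pics/s3.png",cv2.resize(p[130:280,250:400,::-1],None,fx=4,fy=4,interpolation=cv2.INTER_CUBIC))
E
```

```text
[499.60697512 336.14974508  55.70441773] [ 0.53446922 -0.25269185 -0.2051009 ]
```

View pics/s3.png

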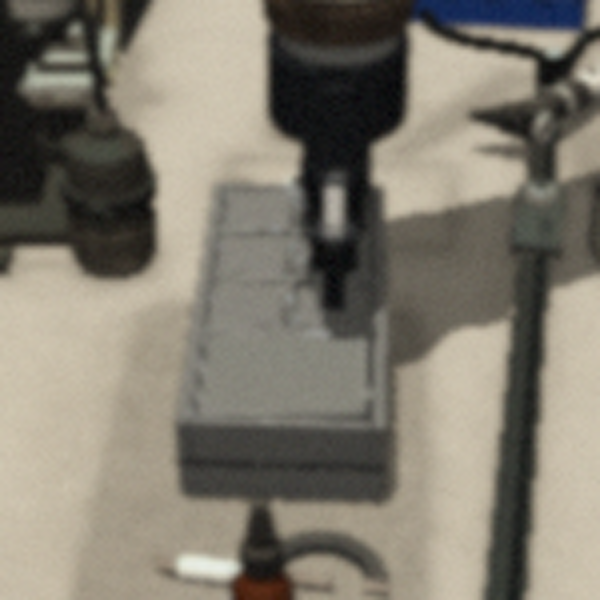

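```bash
python3 - <<'E'
from h import *
from scipy.spatial.transform import Rotation as Ro
c=np.array([526.5,328.2,0]); Ru=Ro.from_euler('z',.1385)
p,d=optics.camera("side"); W=cloud("side",d); U=(W-c)@Ru.as_matrix()
W0=cloud("side",np.load("side0.npy")); U0=(W0-c)@Ru.as_matrix()
for nm,u in(("now",U),("start",U0)):
  for a in range(-50,50,15):
    k=u[(u[...,0]>a)&(u[...,0]<a+15)&(u[...,1]>55)&(u[...,1]<105)&(u[...,2]>40)]
    print(nm,a,len(k),k[:,2].mean().round(1) if len(k) else '')
# covers
for n,(x,y) in enumerate([(-25,-88),(-25,-38),(-25,12),(25,-88),(25,-38),(25,12)]):
  for u in(U0,U):
    k=u[(abs(u[...,0]-x)<18)&(abs(u[...,1]-y)<18)&(u[...,2]>40)&(u[...,2]<75)]
    print(n+1,len(k),k[:,2].mean().round(2),end=' | ')
  print()
k=U[(abs(U[...,0]+25)<60)&(abs(U[...,1]-12)<60)&(U[...,2]>66)]
for z0 in range(66,180,10):
  q=k[(k[:,2]>z0)&(k[:,2]<z0+10)]
  if len(q):print(z0,q.min(0).round(),q.max(0).round())
p,d=optics.camera("top"); cv2.imwrite("pics/t3.png",cv2.resize(p[120:250,230:420,::-1],None,fx=4,fy=4,interpolation=cv2.INTER_CUBIC))
E
```

```text
now -50 504 374.9
now -35 773 342.8
now -20 951 362.6
now -5 597 336.1
now 10 116 94.6
now 25 102 60.4
now 40 94 59.4
start -50 89 59.3
start -35 103 59.7
start -20 99 59.7
start -5 100 59.5
start 10 104 59.6
start 25 101 59.7
start 40 101 59.5
1 106 57.99 | 1 0 nan | 
2 125 58.12 | 2 26 58.31 | 
3 145 58.12 | 3 142 58.8 | 
4 108 58.09 | 4 113 58.09 | 
5 123 58.13 | 5 123 58.06 | 
6 139 58.04 | 6 139 58.11 | 
66 [-44.  17.  66.] [-17.  54.  76.]
76 [-37.  17.  76.] [-17.  27.  85.]
86 [-33.  21.  86.] [-21.  27.  89.]
96 [-39.  40. 103.] [-19.  44. 106.]
106 [-37.  42. 106.] [-15.  52. 116.]
116 [-43.   7. 118.] [-10.  62. 126.]
126 [-43.  -4. 126.] [-10.  68. 136.]
136 [-43.  28. 136.] [-10.  72. 146.]
146 [-46.   4. 146.] [ -8.  72. 156.]
156 [-46.   3. 156.] [ -8.  58. 166.]
166 [-38.  43. 166.] [-17.  53. 176.]
176 [-54.  36. 176.] [ -2.  50. 186.]<stdin>:14: RuntimeWarning: Mean of empty slice.
  ret = ret.dtype.type(ret / rcount)
```

View pics/t3.png

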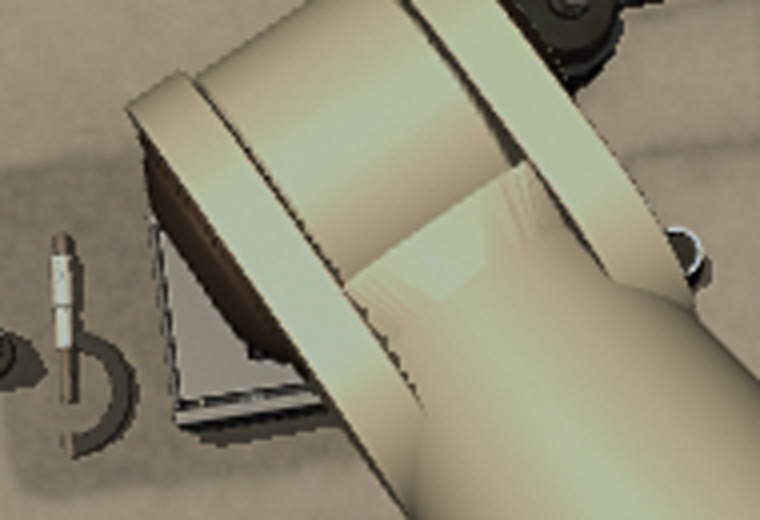

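```bash
python3 - <<'E'
from h import *
from scipy.spatial.transform import Rotation as Ro
c=np.array([526.5,328.2,0]); Ru=Ro.from_euler('z',.1385)
s=status.sense(); print(s["position"],s["force"],s["effort"],s["clock"])
p,d=optics.camera("side"); W=cloud("side",d); U=(W-c)@Ru.as_matrix()
for a in range(-50,50,12):
    k=U[(U[...,0]>a)&(U[...,0]<a+12)&(U[...,1]>60)&(U[...,1]<108)&(U[...,2]>40)&(U[...,2]<105)]
    print(a,len(k),k[:,2].mean().round(1),np.percentile(k[:,2],[5,95]).round(1))
E
```

```text
[499.60224843 336.14082809  55.69018568] [-0.19626018 -0.03365057 -0.70327502] [-2.10021157e-03 -5.99352980e+01  4.64324534e+01  1.62654324e-03
 -2.90176768e-04 -4.21344026e-08] 6.8
-50 67 61.7 [50.9 65.5]
-38 74 63.4 [62.  64.7]
-26 83 62.8 [61.6 64.1]
-14 81 62.3 [60.9 63.5]
-2 75 61.8 [60.3 63.3]
10 82 60.9 [59.4 62.5]
22 78 60.6 [59.3 62.1]
34 79 59.9 [58.6 61.2]
46 55 59.6 [58.  61.2]
```

Call:
carry_out --steps '[[1,[0,-0.004,0],[0,0,0]],[1,[0,-0.01,0],[0,0,0]],[1,[0,-0.02,0],[0,0,0]],[1,[0,-0.04,0],[0,0,0]],[1,[0,-0.06,0],[0,0,0]],[1,[0,-0.06,0],[0,0,0]],[1,[0,-0.06,0],[0,0,0]],[1,[0,-0.06,0],[0,0,0]]]'

```text
clock: 7.65
position: [499.5, 336.1, 85.4]
tool_rot: [0.706, 0.049, -0.049, -0.705]
force: [-0.2, -0.3, -0.3]
finger_gap: 0.002
```

```bash
cat > door.py <<'E'
from h import *
from scipy.spatial.transform import Rotation as Ro
import sys
c=np.array([526.5,328.2,0]); Ru=Ro.from_euler('z',.1385)
s=status.sense(); print(s["position"],s["force"],s["clock"])
p,d=optics.camera("side"); W=cloud("side",d); U=(W-c)@Ru.as_matrix()
for a in range(-50,50,12):
    k=U[(U[...,0]>a)&(U[...,0]<a+12)&(U[...,1]>65)&(U[...,1]<108)&(U[...,2]>40)&(U[...,2]<125)]
    if len(k): print(a,len(k),k[:,2].mean().round(1),np.percentile(k[:,2],[5,95]).round(1))
for n,(x,y) in enumerate([(-25,-88),(-25,-38),(-25,12),(25,-88),(25,-38),(25,12)]):
    k=U[(abs(U[...,0]-x)<18)&(abs(U[...,1]-y)<18)&(U[...,2]>40)&(U[...,2]<75)]
    if len(k): print(n+1,len(k),k[:,2].mean().round(2))
cv2.imwrite(f"pics/{sys.argv[1]}.png",cv2.resize(p[130:280,250:400,::-1],None,fx=4,fy=4,interpolation=cv2.INTER_CUBIC))
E
python3 door.py s4
```

```text
[499.48783962 336.06571836  85.39669028] [-0.19685772 -0.32205831 -0.32188103] 7.65
-50 63 61.8 [48.9 65.5]
-38 71 63.5 [61.8 64.9]
-26 73 62.9 [61.6 64.2]
-14 70 62.3 [61.1 63.7]
-2 68 61.5 [60.  62.7]
10 72 61.0 [59.5 62.5]
22 66 60.7 [59.1 62. ]
34 70 59.6 [57.8 61.3]
46 48 59.3 [57.8 60.9]
1 13 57.92
2 45 58.24
3 145 54.71
4 109 57.95
5 125 58.04
6 139 58.12
```

View pics/s4.png

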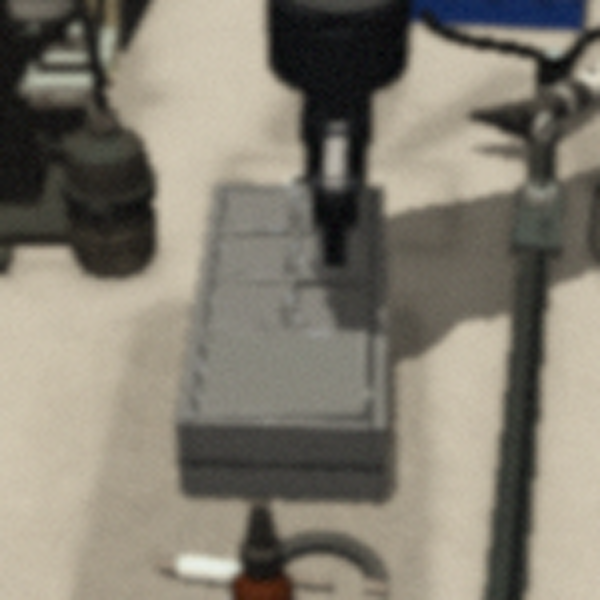

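Cover 3 is the catch: it now sits about 3.8 mm in and has not sprung back. The door is ajar by only about 5 mm at its front edge and has stopped there. Before pressing again I'll turn the hand 90° so its knuckles stay clear of the rising door.

Call:
carry_out --steps '[[1,[0,0,-0.01],[0,-0.07,0]],[1,[0,0,-0.01],[0,-0.14,0]],[1,[0,0,-0.01],[0,-0.21,0]],[1,[0,0,-0.01],[0,-0.28,0]],[1,[0,0,-0.01],[0,-0.35,0]],[1,[0,0,-0.01],[0,-0.42,0]],[1,[0,0,-0.01],[0,-0.49,0]],[1,[0,0,-0.01],[0,-0.56,0]]]'

```text
clock: 8.5
position: [500.1, 331.0, 85.2]
tool_rot: [-0.559, -0.432, 0.433, 0.559]
force: [-0.8, 0.3, -0.4]
finger_gap: -0.001
```

Call:
carry_out --steps '[[1,[0,0,0],[0,-0.07,0]],[1,[0,0,0],[0,-0.14,0]],[1,[0,0,0],[0,-0.19,0]],[1,[0,0,0],[0,-0.19,0]],[1,[0,0,0],[0,-0.19,0]],[1,[0,0,0],[0,-0.19,0]],[1,[0,0,0],[0,-0.19,0]],[1,[0,0,0],[0,-0.19,0]]]'

```text
clock: 9.3
position: [500.3, 331.2, 85.6]
tool_rot: [-0.465, -0.533, 0.533, 0.465]
force: [0.1, 0.2, 0.0]
finger_gap: -0.001
```

```bash
python3 door.py s5; python3 - <<'E'
from h import *
from scipy.spatial.transform import Rotation as Ro
s=status.sense();M=Ro.from_quat(s["tool_rot"]).as_matrix();print(M.round(3),s["qpos"].round(2))
R=Ro.from_euler('z',.1385).as_matrix(); print((R.T@(s["position"]-[526.5,328.2,0])).round(2))
E
```

```text
[500.27516857 331.17925171  85.64120668] [0.06642408 0.16427291 0.01081483] 9.3
-50 65 61.6 [49. 65.]
-38 68 63.4 [61.9 64.6]
-26 74 62.8 [61.6 64.1]
-14 67 62.3 [61.  63.9]
-2 72 61.7 [60.4 62.9]
10 74 61.0 [59.2 62.5]
22 68 60.5 [59.1 61.8]
34 71 59.9 [58.6 61.3]
46 50 59.5 [58.2 60.9]
1 6 57.59
2 56 57.99
3 143 54.82
4 101 58.11
5 125 58.2
6 138 58.1
[[-0.137 -0.    -0.991]
 [ 0.991 -0.    -0.137]
 [-0.    -1.     0.   ]] [ 0.58  0.2   0.02  1.39 -0.   -1.12]
[-25.55   6.55  85.67]
```

View pics/s5.png

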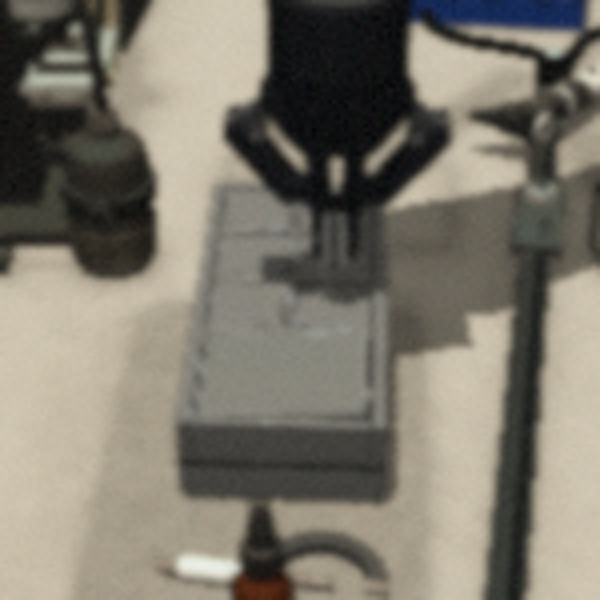

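Call:
carry_out --steps '[[1,[0,0.02,0],[0,0,0]],[1,[0,0.036,0],[0,0,0]],[1,[0,0.046,0],[0,0,0]],[1,[0,0.052,0],[0,0,0]],[1,[0,0.056,0],[0,0,0]],[1,[0,0.058,0],[0,0,0]],[1,[0,0.058,0],[0,0,0]],[1,[0,0.058,0],[0,0,0]]]'

```text
clock: 10.15
position: [500.4, 331.3, 57.0]
tool_rot: [0.464, 0.533, -0.533, -0.464]
force: [0.3, 0.1, 0.0]
finger_gap: -0.004
```

Call:
carry_out --steps '[[1,[0,0.0006,0],[0,0,0]],[1,[0,0.0012,0],[0,0,0]],[1,[0,0.0018,0],[0,0,0]],[1,[0,0.0024,0],[0,0,0]],[1,[0,0.003,0],[0,0,0]],[1,[0,0.003,0],[0,0,0]],[1,[0,0.003,0],[0,0,0]],[1,[0,0.003,0],[0,0,0]]]'

```text
clock: 10.95
position: [500.3, 331.2, 55.2]
tool_rot: [0.464, 0.533, -0.533, -0.464]
force: [-0.4, -0.3, 0.8]
finger_gap: 0.0
```

```bash
python3 door.py s6
```

```text
[500.28860763 331.19999924  55.17941231] [-0.36731925 -0.26143248  0.83533604] 10.95
-50 62 61.8 [49.  65.3]
-38 68 63.7 [62.  65.1]
-26 73 62.7 [61.3 64.5]
-14 69 62.2 [60.6 63.3]
-2 72 61.4 [59.9 63.2]
10 75 61.1 [59.4 62.7]
22 66 60.7 [59.2 61.6]
34 68 59.8 [58.4 61.3]
46 52 59.3 [57.8 60.5]
1 14 57.81
2 12 57.75
3 166 59.53
4 31 58.11
5 116 58.11
6 138 58.03
```

Call:
carry_out --steps '[[1,[0,0.0003,0],[0,0,0]],[1,[0,0.0006,0],[0,0,0]],[1,[0,0.0009,0],[0,0,0]],[1,[0,0.0012,0],[0,0,0]],[1,[0,0.0015,0],[0,0,0]],[1,[0,0.0016,0],[0,0,0]],[1,[0,0.0016,0],[0,0,0]],[1,[0,0.0016,0],[0,0,0]]]'

```text
clock: 11.8
position: [500.3, 331.2, 54.4]
tool_rot: [0.464, 0.533, -0.533, -0.464]
force: [-0.4, -1.5, 2.9]
finger_gap: 0.001
```

```bash
python3 door.py s7
```

```text
[500.32972976 331.1772596   54.44089257] [-0.39439047 -1.46815004  2.8750745 ] 11.8
-50 21 53.9 [46.6 58.7]
-38 19 102.0 [ 98.5 104. ]
-26 97 92.4 [ 41.6 116.6]
-14 110 80.3 [ 41.2 107.9]
-2 117 72.3 [41.1 98.8]
10 106 67.6 [41.1 88.8]
22 67 72.6 [68.5 78.3]
34 62 64.1 [59.4 68.7]
46 51 59.6 [57.8 60.9]
1 11 58.4
2 10 57.87
3 66 60.99
4 25 57.99
5 115 58.13
6 91 58.13
```

View pics/s7.png

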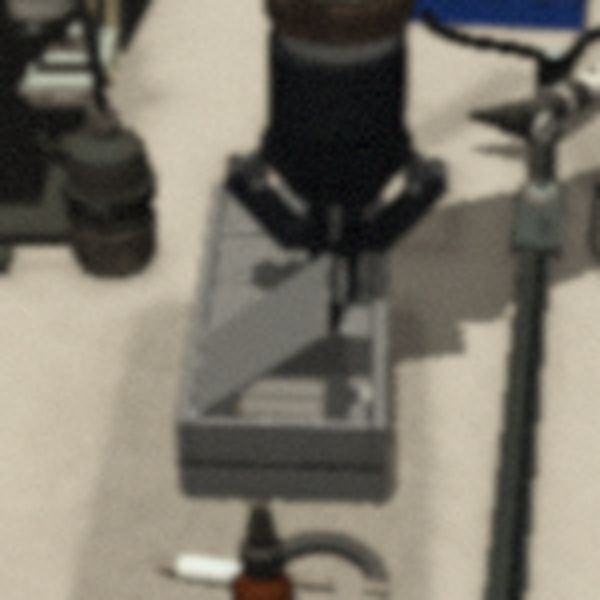

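Call:
carry_out --steps '[[1,[0,-0.006,0],[0,0,0]],[1,[0,-0.02,0],[0,0,0]],[1,[0,-0.06,0],[0,0,0]],[1,[0,-0.12,0],[0,0,0]],[1,[0,-0.18,0],[0,0,0]],[1,[0,-0.24,0],[0,0,0]],[1,[0,-0.28,0],[0,0,0]],[1,[0,-0.28,0],[0,0,0]]]'

```text
clock: 12.65
position: [501.2, 331.8, 198.0]
tool_rot: [0.465, 0.535, -0.532, -0.464]
force: [0.1, 0.4, -0.8]
finger_gap: 0.001
```

```bash
python3 door.py s8
```

```text
[501.20446038 331.79016893 197.97264408] [ 0.11403544  0.38108807 -0.83439241] 12.65
-50 26 53.0 [46.2 58.8]
-38 18 102.2 [ 99.7 104.2]
-26 98 91.8 [ 41.5 116.2]
-14 109 80.6 [ 41.6 108.2]
-2 110 73.2 [41.3 98. ]
10 103 68.3 [41.1 87.7]
22 64 72.3 [68.5 77.8]
34 64 63.5 [59.  68.5]
46 50 59.5 [58.1 60.8]
1 107 57.9
2 109 58.04
3 62 58.4
4 108 58.13
5 124 57.97
6 93 58.12
```

View pics/s8.png

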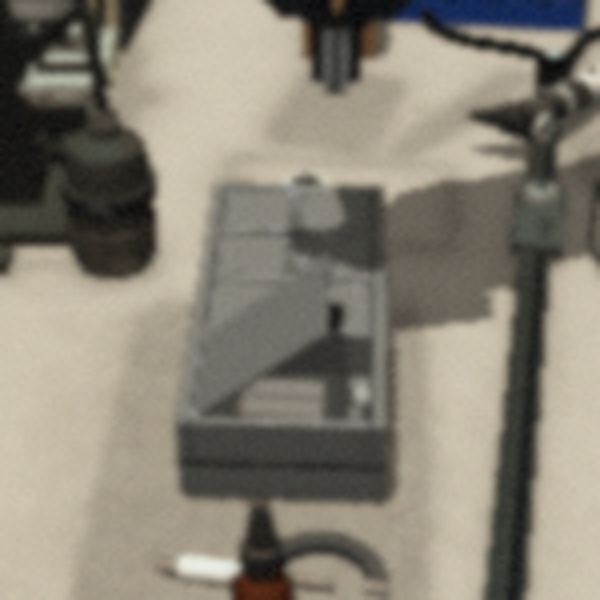

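Picture s8 shows the door standing open, with its front edge at about (330,260). The hand is well clear above it.

```bash
python3 - <<'E'
from h import *
p,d=optics.camera("side"); a=cv2.imread("pics/side0.png"); b=p[:,:,::-1]
df=cv2.absdiff(a,b).max(2)
print("bottle/micrometer diff", df[255:300,288:350].mean(), "background", df[230:300,210:270].mean(), "loupe", df[172:180,318:332].mean())
s=status.sense(); print(s["clock"],s["force"]); arm.finish_job()
E
```

```text
bottle/micrometer diff 6.103225806451613 background 7.174285714285714 loupe 5.964285714285714
12.75 [-0.51862373 -0.37936547 -1.48229527]
the job is handed in; nothing more can be done
```

The battery door is standing open and the job is handed in, at about 12.8 s. Cover 3 (front left), the first one I felt, was the catch, so I never touched the other five.

- **First press:** Cover 3 gave at about 4 N (4.3 N at the highest reading). About 3.3 mm in, the force dropped to zero. The cover stuck 3.8 mm down and the door stopped about 5 mm ajar.
- **Second press:** I lifted off and turned the hand 90° so its knuckles would clear the rising door. I then pressed the same cover again with about 3 N, and the door sprang up. After that I withdrew the hand straight up to about 198 mm.

**Last checks:**
- **Door:** its front edge is at about 116–118 mm above the table, which is fully open.
- **Cover 3:** it is back at about 58.4 mm, its rest height.
- **Loose items:** the image areas around the loupe, micrometer and bottle differ from the first picture by no more than background noise.
- **Force:** the last reading was about −1.5 N in z with the hand in free air, a little above the usual noise of about 0.5–0.8 N. Nothing was near the hand.

I didn't establish why the catch stuck on the first press. Sideways force had risen to 3.7 N during that press, so the fingertips may have been rubbing on the cover or a rib.

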